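Take the spool cap off the fly reel that the spare spool fits

ROBOT

A 6-joint arm with a two-finger parallel gripper is mounted at the origin on a cart in front of the work surface, level with it; the furniture and walls round the work are solid. World frame = base frame: x ahead of the robot, y to its left, z up, the work surface at z = 0. Lengths are in mm, angles in degrees, forces in N, time in s.
With the tool pointing down it reaches from about 325 to 925 mm from the base axis. Payload 3.1 kg.
Tool frame: the origin (TCP) lies at the very end of the fingers, on their centre line; the grasp point (between the pads) lies 19 mm behind it; z points along the fingers, y is the line along which they close (so a half turn about z gives the same grasp; the last joint's range is limited). The gripper opens to 85 mm and grips with 20 to 120 N. Pads are 22 mm wide; open, the fingers measure 114 mm over their backs; the gripper's body (76 mm by 85 mm) begins 54 mm behind the grasp point. The pads swing forward as they close: fully open they stand 13 mm farther back than shut.
Start: joints at [66.509, 12.427, 92.441, -0, 75.132, -6.429], TCP at [183.367, 597.508, 231.3] pointing down, gripper open.
Joint ranges: [-157.48, 157.48], [-44.54, 120.13], [17.64, 146.25], [-64.5, 244.5], [7.68, 150.69], [-147.95, 147.95]. Speed limits (degrees/s): [159.86, 159.86, 180, 180, 180, 180].

INTERFACE

Orientations are given as [roll, pitch, yaw] about the fixed x, y, z axes, in that order (R = Rz(yaw) Ry(pitch) Rx(roll)).
In Python, from station import ctrl, viewer gives the robot as it stands (ctrl), with the cameras (viewer). Calls block until the motion is done:
- ctrl.goto(position, orientation): joint-space move of the TCP to a pose.
- ctrl.move_l(position, attitude=None, speed=150): straight line of the TCP; attitude=None keeps the orientation; speed is the mean speed in mm/s.
- ctrl.move_j(angles): joint-space move.
- ctrl.grip(opening, squeeze=None): finger opening in mm; squeeze is the grip in N (None keeps the last); returns when the fingers have stopped.
- ctrl.wait(seconds).
- ctrl.solve_ik(position, orientation): joint angles nearest the present ones, or None.
- ctrl.get_obs(): the state.
- viewer.get_image(name): name is "scene" or "side" or "wrist"; returns the picture (384x512x3 uint8, red, green, blue); there is no depth.
- viewer.get_calibration(name): a dict with "fx", "fy", "cx", "cy" (pixels), "R" (3x3) and "t" (3): a world point X has camera coordinates R X + t; the wrist camera has in their place "mount" (4x4, takes a point from camera to tool coordinates, whose origin is the TCP and whose axes are the flange's). Camera axes: x right, y down, z forward; pixel columns grow to the right and rows downward; lengths in mm; the calibration is good to about 2 mm. A picture is of the moment at which its call begins: read the wrist's pose just before it. get_calibration takes no time and is no camera call.
A pose or a line that the arm cannot do raises ctrl.Unreachable and nothing moves.
- ctrl.sign_off(): hands the job in; it is judged then, once.
The state is a dict: "t": time; "joint_pos": joint angles; "qvel": joint speeds; "effort": joint torques, N m; "tcp_pos": TCP position; "ee_rot": TCP orientation; "wrist_force": force on the tool from outside, world axes, zero at the start; "moment": the same for the moment, N m; "grip_width": finger opening in mm; "grip_force": force on a finger pad.
Only numpy, scipy, OpenCV 4.12 (cv2) and the standard library are available. Lean on these libraries where they do the work, as an engineer would, in place of code of your own. Each camera call takes 0.05 s, during which the arm holds its last target. There are 200 camera calls.

TASK

Three fly reels of different sizes are clamped on the service board, and the loose spare spool with orange line is to go into the one whose spool has the same diameter. Unscrew the blue cap of that reel (its thread may be right-hand or left-hand: if it will not come loose one way, try the other), lift it off, and finish with the cap held still and upright in the gripper, at least 6 cm above its seat. Do not push the other two reels, and leave the spare spool, the oil bottle and the red tin where they are.

Things in the scene. Friction and masses are not known exactly. Their poses are not given: they have to be found in the camera images.
- cap: blue knurled round screw cap of the middle-sized reel, 41 mm in diameter, 26 mm high, 50 to 90 g, hollow from below, a white dot on its top near the rim at +x. Origin: centre of its underside, z up. At the start it is screwed tight on its seat, and while tight it cannot be pulled off. The other reels have caps that look the same.
- cap_top (a point): centre of the cap's top, 26 mm above its underside. The cap loosens either anticlockwise or clockwise seen from above; this differs from start to start and cannot be seen. The loosening way it turns lightly, climbs 4 mm per rad, can be lifted straight up after about 1.0 rad, and stops at about 1.6 rad; the other way it stops dead within 0.1 rad. About 1 mm of play.
- seat (a point): centre of the cap seat on the hub of the middle-sized reel, where the cap's underside rests at the start (hub 37 mm in diameter, 10 mm above the spool face). Under the cap a threaded spindle with three coarse thread starts, 30 mm across, reaches 17 mm above this point.
- reel_mid: the middle-sized fly reel, face up, clamped fast by its foot to the board: dark frame 98 mm in diameter, yellow line, aluminium spool 86 mm in diameter. Origin: centre of its underside, z up; foot to +x. Spool face at z = 36 mm; low black handle, 12 mm in diameter, 34 mm off the axis, up to z = 45 mm; cap seat at z = 46 mm. Carries the cap that is to come off.
- reel_small: the smallest fly reel, face up, clamped fast by its foot to the board: dark frame 84 mm in diameter, yellow line, aluminium spool 72 mm in diameter. Origin: centre of its underside, z up; foot to +x. Spool face at z = 36 mm; low black handle, 12 mm in diameter, 27 mm off the axis, up to z = 45 mm; cap seat at z = 46 mm. Its cap stays on.
- reel_large: the largest fly reel, face up, clamped fast by its foot to the board: dark frame 112 mm in diameter, yellow line, aluminium spool 100 mm in diameter. Origin: centre of its underside, z up; foot to +x. Spool face at z = 36 mm; low black handle, 12 mm in diameter, 41 mm off the axis, up to z = 45 mm; cap seat at z = 46 mm. Its cap stays on.
- service_board: plywood board, 150 x 400 x 12 mm, fixed to the table. Origin: at table height, under the middle of the row of three reels; the board reaches from 69 mm in front of it (-x) to 81 mm behind it. The reels stand on it in a row along its y axis, 125 mm apart, in any order, with the same yaw as the board.
- spare_spool: loose spare spool: two aluminium flanges 86 mm in diameter with orange line between, 24 mm high, lying flat in front of the board. Origin: centre of its underside. It fits the reel whose spool has the same diameter, the middle one.
- oil_bottle: small reel oil bottle, blue and white with a red nozzle, 31 mm in diameter, 95 mm high, standing behind the board. Origin: centre of its underside. Loose; leave it.
- shot_tin: flat round red tin, 51 mm in diameter, 19 mm high, behind the board. Origin: centre of its underside. Loose; leave it.

How it is judged:
By the outcome, as a careful person would: the job done as asked, in the order asked, and still so for the second after the job is handed in, while the arm keeps its last pose, push and grip.
It also fails if it takes over 42 s, if anything falls off the work surface, if the arm or the gripper's body presses on something with over 40 N, if the wrist force passes 120 N, or if a joint passes its speed limit or range.

## Working session

There is one attempt and no reset: what is moved stays moved. The work goes in short steps, each a Python script; the robot and the scene stay as the last script left them, time stands still between calls to the robot, and variables do not carry over. Pictures are saved under pics/ and viewed, at most 10 in all, crops included, and the job is handed in when it is done.

```bash
mkdir -p pics; ls
python3 - <<'E'
from station import ctrl, viewer
import cv2
for n in("scene","side"):
    cv2.imwrite(f"pics/{n}0.png",viewer.get_image(n)[:,:,::-1])
    c=viewer.get_calibration(n);print(n,c)
print(viewer.get_calibration("wrist"));print(ctrl.get_obs())
E
```

```text
pics
station.py
scene {'fx': 353.52173339350173, 'fy': 353.52173339350173, 'cx': 255.50242599093625, 'cy': 191.28712223501847, 'R': array([[ 0.71576591, -0.69832308,  0.00490308],
       [-0.54786543, -0.56587615, -0.61613931],
       [ 0.43303884,  0.43832529, -0.78762193]]), 't': array([-353.78223681,  329.44861726,  700.42349389])}
side {'fx': 425.15852454118857, 'fy': 425.15852454118857, 'cx': 254.50015369295798, 'cy': 194.34014205135233, 'R': array([[ 0.86214394, -0.50624703, -0.02053691],
       [-0.34031387, -0.54857671, -0.7637081 ],
       [ 0.37535889,  0.66541531, -0.64523497]]), 't': array([-423.20732858,  234.86354909,  716.12085018])}
{'fx': 303.4793337033171, 'fy': 303.4793337033171, 'cx': 253.83083524586965, 'cy': 189.62548482227234, 'mount': array([[-7.59632402e-04, -9.62160582e-01, -2.72481996e-01,
         7.02736651e+01],
       [ 9.99999711e-01, -7.27033677e-04, -2.20598198e-04,
         5.81690725e-01],
       [ 1.41473030e-05, -2.72482085e-01,  9.62160856e-01,
        -1.42249438e+02],
       [ 0.00000000e+00,  0.00000000e+00,  0.00000000e+00,
         1.00000000e+00]])}
{'t': 0.1, 'joint_pos': array([ 6.65087802e+01,  1.24715499e+01,  9.25214309e+01,  1.63936909e-03,
        7.51327784e+01, -6.42879126e+00]), 'qvel': array([ 0.00810643, -0.04858378, -0.22380151,  0.14393603,  0.00591013,
       -0.00328252]), 'effort': array([-2.98507730e-04, -3.98076653e+01, -3.04971349e+01, -2.02311790e-04,
        4.29232765e-03, -1.90383253e-05]), 'tcp_pos': array([183.05600789, 596.80850393, 230.08888203]), 'ee_rot': array([-1.79875209e+02, -1.56546417e-02,  1.62937132e+02]), 'wrist_force': array([-0.3230014 ,  0.03488865, -0.45141634]), 'moment': array([-0.0315942 , -0.02493131, -0.01226498]), 'grip_force': 0.0, 'grip_width': 85.14589340327467}
```

View pics/scene0.png

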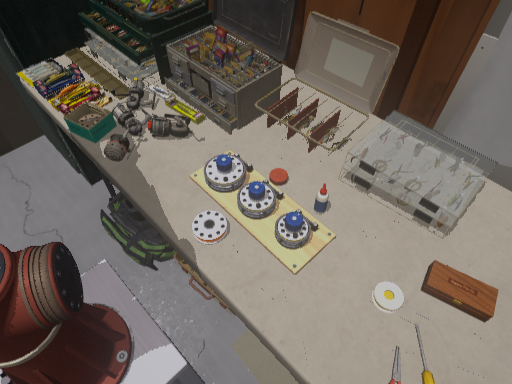

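View pics/side0.png

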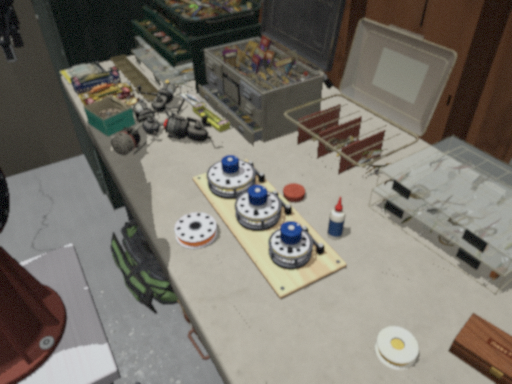

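The scene view shows caps near (224,162), (257,189) and (293,220). The side view has them near (230,163), (258,195) and (291,232). From far to near the reels look large, middle, small. The spool lies in front, with the tin and bottle behind. Next I triangulate the blue blobs and look with the wrist camera.

```bash
cat > h.py <<'E'
import numpy as np,cv2
from scipy.spatial.transform import Rotation as Ro
from station import ctrl, viewer
def blobs(im,lo=100,hi=130,amin=40):
    h=cv2.cvtColor(im,cv2.COLOR_RGB2HSV); m=cv2.inRange(h,(lo,140,50),(hi,255,255))
    n,l,s,c=cv2.connectedComponentsWithStats(m)
    return [(c[i].round(1),s[i]) for i in range(1,n) if s[i][4]>=amin]
def P(n,o=None):
    c=viewer.get_calibration(n);K=np.array([[c["fx"],0,c["cx"]],[0,c["fy"],c["cy"]],[0,0,1]])
    if n=="wrist":
        T=np.eye(4);T[:3,:3]=Ro.from_euler("xyz",o["ee_rot"],degrees=True).as_matrix();T[:3,3]=o["tcp_pos"]
        M=np.linalg.inv(T@c["mount"]);return K@M[:3]
    return K@np.c_[c["R"],c["t"]]
def tri(Ps,uvs):
    A=[]
    for p,(u,v) in zip(Ps,uvs): A+=[u*p[2]-p[0],v*p[2]-p[1]]
    A=np.array(A);A/=np.linalg.norm(A[:,:3],axis=1)[:,None]
    return np.linalg.lstsq(A[:,:3],-A[:,3],rcond=None)[0]
def onz(p,uv,z):
    u,v=uv;A=np.array([u*p[2]-p[0],v*p[2]-p[1]]);return np.linalg.solve(A[:,:2],-A[:,3]-A[:,2]*z)
E
python3 - <<'E'
from h import *
B={}
for n in("scene","side"):
    im=cv2.imread(f"pics/{n}0.png")[:,:,::-1].copy()
    B[n]=sorted([b for b in blobs(im) if 195<b[0][0]<320 and 140<b[0][1]<260],key=lambda b:b[0][0])
    print(n,[(b[0],b[1]) for b in B[n]])
for a,b in zip(B["scene"],B["side"]): print(tri([P("scene"),P("side")],[a[0],b[0]]).round(1))
E
```

```text
scene [(array([223.3, 159.7]), array([217, 155,  14,  11,  78], dtype=int32)), (array([255.9, 187. ]), array([249, 182,  15,  11,  93], dtype=int32)), (array([294. , 217.9]), array([287, 212,  15,  13,  84], dtype=int32))]
side [(array([229.9, 164.9]), array([222, 157,  16,  16, 180], dtype=int32)), (array([257. , 195.3]), array([248, 185,  19,  20, 237], dtype=int32)), (array([290.4, 233.4]), array([281, 222,  21,  22, 301], dtype=int32))]
[526.1 163.1  50. ]
[520.9  31.   54.6]
[ 517.8 -100.1   56.7]
```

Run:
```python
from h import *
for y in(0,45,90,135,180,-45,-90,-135):
    q=ctrl.solve_ik([523,31,62],[180,0,y]);print(y,None if q is None else np.round(q,1))
V=[]
for i,(p) in enumerate([[490,31,300],[560,31,300]]):
    ctrl.goto(p,[180,0,180]);ctrl.wait(.3);o=ctrl.get_obs();im=viewer.get_image("wrist")
    cv2.imwrite(f"pics/w{i}.png",im[:,:,::-1]);np.save(f"pics/P{i}",P("wrist",o))
    print(o["t"],o["tcp_pos"],o["ee_rot"],[(b[0],b[1]) for b in blobs(im,amin=200)])
```

```text
0 [ -4.3  12.6 112.6  -0.   54.8  85.7]
45 [ -4.3  12.6 112.6  -0.   54.8  40.7]
90 [ -4.3  12.6 112.6  -0.   54.8  -4.3]
135 [ -4.3  12.6 112.6   0.   54.8 -49.3]
180 [ -4.3  12.6 112.6   0.   54.8 -94.3]
-45 [ -4.3  12.6 112.6  -0.   54.8 130.7]
-90 None
-135 [  -4.3   12.6  112.6    0.    54.8 -139.3]
2.7083 [490.00511939  31.3842004  299.90351925] [ 1.79997358e+02 -8.00364803e-03 -1.79958928e+02] [(array([138.3, 175.7]), array([123, 161,  32,  31, 625], dtype=int32)), (array([341.8, 179.9]), array([327, 165,  31,  31, 607], dtype=int32))]
3.4417 [559.3560217   31.08192303 300.21861768] [ 1.79999493e+02  1.09935575e-02 -1.79997255e+02] [(array([132.5, 117.3]), array([116, 102,  34,  34, 719], dtype=int32)), (array([346.7, 122.2]), array([331, 107,  32,  33, 692], dtype=int32))]
```

View pics/w0.png

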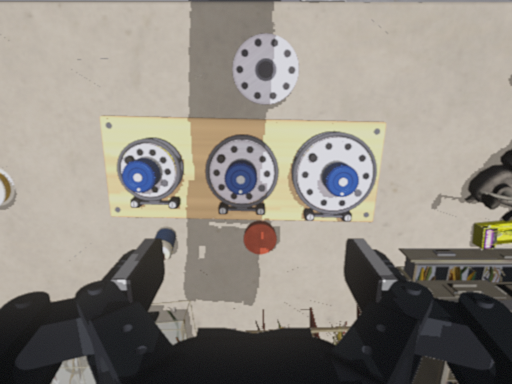

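View pics/w1.png

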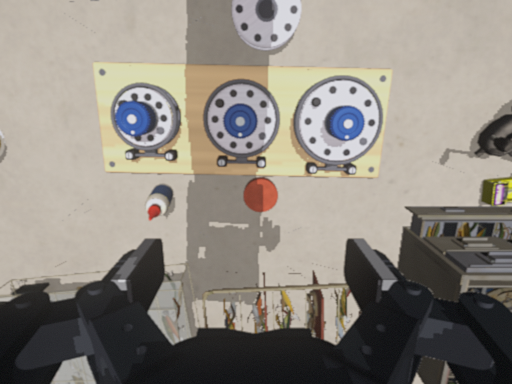

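The wrist views show three reels, small at left, middle in the centre and large at right. The middle cap is near (240,180) in w0 and (240,121) in w1. It lies in shadow, which explains the missed blob. I'll refine the positions and check the reel sizes.

Run:
```python
from h import *
Ps=[np.load(f"pics/P{i}.npy") for i in(0,1)];C=[]
for i in(0,1):
    im=cv2.imread(f"pics/w{i}.png")[:,:,::-1].copy()
    h=cv2.cvtColor(im,cv2.COLOR_RGB2HSV);m=cv2.inRange(h,(100,90,15),(130,255,255))
    n,l,s,c=cv2.connectedComponentsWithStats(m)
    L=sorted([(c[k],s[k]) for k in range(1,n) if s[k][4]>300 and 90<c[k][1]<210],key=lambda b:b[0][0]);
    out=[]
    for b in L:
        x,y,w,hh,_=b[1];out.append(np.array([x+w/2-.5,y+hh/2-.5]))
        print(i,b[0].round(1),b[1],out[-1])
    C.append(out)
    # frame (dark ring) extent at row: light spool extent along the row through the spool
    g=cv2.medianBlur(cv2.cvtColor(im,cv2.COLOR_RGB2GRAY),3)
    cs=cv2.HoughCircles(g,cv2.HOUGH_GRADIENT,1,70,param1=120,param2=18,minRadius=25,maxRadius=48)
    for u,v,r in sorted(cs[0].tolist()):
        a,b=onz(Ps[i],(u-r,v),48),onz(Ps[i],(u+r,v),48);print("circ",u,v,r,"dia",np.linalg.norm(a-b).round(1),((a+b)/2).round(1))
for a,b in zip(*C): print(tri(Ps,[a,b]).round(1), onz(Ps[0],a,73).round(1), onz(Ps[1],b,73).round(1))
```

```text
0 [138.6 175.7] [122 160  34  32 737] [138.5 175.5]
0 [240.5 177.6] [225 163  31  31 671] [240. 178.]
0 [341.3 179.9] [325 164  33  32 706] [341.  179.5]
circ 150.5 170.5 33.79999923706055 dia 89.6 [ 505.2 -104.8]
circ 238.5 171.5 33.79999923706055 dia 89.7 [506.5  11.9]
circ 268.5 68.5 36.29999923706055 dia 88.1 [378.9  50.1]
circ 335.5 175.5 38.599998474121094 dia 102.9 [512.  141.1]
circ 482.5 332.5 36.900001525878906 dia 115.0 [762.9 388.4]
circ 497.5 204.5 39.70000076293945 dia 108.7 [552.7 365.9]
1 [132.9 117.6] [115 101  36  35 862] [132.5 118. ]
1 [240.  120.1] [224 104  33  34 742] [240.  120.5]
1 [346.1 122.4] [330 106  34  34 829] [346.5 122.5]
circ 146.5 113.5 36.20000076293945 dia 91.3 [ 501.2 -103.4]
circ 232.5 316.5 29.5 dia 90.4 [803.1  -0.9]
circ 238.5 119.5 36.099998474121094 dia 91.5 [508.6  12.6]
circ 264.5 19.5 29.700000762939453 dia 69.2 [394.9  44.5]
circ 340.5 121.5 40.79999923706055 dia 103.7 [511.2 142.1]
circ 470.5 235.5 36.400001525878906 dia 102.8 [668.6 337.7]
[ 505.4 -110.6   76. ] [ 506.1 -111.6] [ 505.6 -111.9]
[508.4  15.4  77.1] [509.4  15. ] [508.6  15.5]
[510.8 141.3  75.1] [511.3 141.4] [511.  142.3]
```

Run:
```python
from h import *
Ps=[];cs=[]
for i,(p) in enumerate([[509,-15,190],[509,30,190]]):
    ctrl.goto(p,[180,0,90]);ctrl.wait(.3);o=ctrl.get_obs();im=viewer.get_image("wrist");Pm=P("wrist",o)
    cv2.imwrite(f"pics/c{i}.png",im[:,:,::-1]);np.save(f"pics/Pc{i}",Pm);Ps.append(Pm)
    m=cv2.inRange(cv2.cvtColor(im,cv2.COLOR_RGB2HSV),(100,90,15),(130,255,255))
    n,l,s,c=cv2.connectedComponentsWithStats(m)
    L=[s[k] for k in range(1,n) if s[k][4]>400];print(o["t"],o["tcp_pos"].round(1),L)
    pr=Pm@[509,15.3,84,1];pr=pr[:2]/pr[2]
    b=min(L,key=lambda s:np.hypot(s[0]+s[2]/2-pr[0],s[1]+s[3]/2-pr[1]));cs.append([b[0]+b[2]/2-.5,b[1]+b[3]/2-.5]);print(pr,cs[-1])
print(tri(Ps,cs),[onz(a,c,75) for a,c in zip(Ps,cs)])
```

```text
5.1167 [509.2 -15.  190.2] [array([237,   0,  44,  14, 408], dtype=int32), array([ 232,  128,   46,   48, 1550], dtype=int32), array([ 231,  264,   41,   38, 1115], dtype=int32)]
[254.71299768 153.79127477] [np.float64(254.5), np.float64(151.5)]
5.7667 [509.1  29.3 190. ] [array([ 233,   19,   51,   58, 2084], dtype=int32), array([ 233,  180,   44,   45, 1384], dtype=int32), array([232, 297,  41,  37, 925], dtype=int32)]
[254.96045529 204.87407825] [np.float64(254.5), np.float64(202.0)]
[508.72206216  16.57567808  79.94475839] [array([508.8435032,  15.8205134]), array([508.61779701,  14.95248044])]
```

View pics/c0.png

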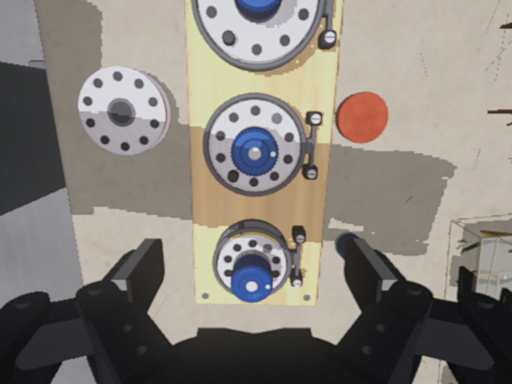

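Run:
```python
from h import *
x,y=508.7,15.5
ctrl.grip(66,40)
ctrl.goto([x,y,110],[180,0,90]);ctrl.move_l([x,y,60],speed=60);o=ctrl.get_obs();print(o["tcp_pos"],o["wrist_force"])
ctrl.grip(35,60);ctrl.wait(.2)
def s():
    o=ctrl.get_obs();print(round(o["t"],2),o["tcp_pos"].round(1),o["ee_rot"].round(1),"F",o["wrist_force"].round(1),"M",o["moment"].round(2),o["grip_width"].round(1),o["grip_force"].round(0))
s()
for a in(3,6,9):
    ctrl.goto([x,y,60+4*np.radians(a)],[180,0,90+a]);ctrl.wait(.1);s()
```

```text
[509.09886222  15.45624197  60.2849973 ] [-0.4876586  -0.19702901  1.0263169 ]Traceback (most recent call last):
  File "<stdin>", line 8, in <module>
  File "<stdin>", line 7, in s
AttributeError: 'float' object has no attribute 'round'
```

```bash
cat >> h.py <<'E'
x,y=508.7,15.5
def s():
    o=ctrl.get_obs();r=lambda v,n=1:np.round(v,n);print(r(o["t"],2),r(o["tcp_pos"]),r(o["ee_rot"]),"F",r(o["wrist_force"]),"M",r(o["moment"],2),r(o["grip_width"]),r(o["grip_force"]));return o
E
python3 - <<'E'
from h import *
s()
for a in(3,6,9):
    ctrl.goto([x,y,60+4*np.radians(a)],[180,0,90+a]);ctrl.wait(.1);s()
E
```

```text
8.11 [509.5  15.4  60.8] [179.9   0.   90. ] F [0.9 0.1 5.5] M [ 0.01  0.1  -0.03] 38.9 60.7
8.46 [509.4  15.5  60.9] [179.9   0.   92.9] F [-0.2  0.1  6.6] M [ 0.04  0.09 -0.01] 39.3 60.7
8.81 [509.2  15.4  60.8] [179.9   0.   95.9] F [ 0.4 -0.1  5.4] M [ 0.01  0.   -0.01] 38.9 60.7
9.16 [509.   15.5  60.8] [180.    0.   98.9] F [ 0.3 -0.5  5.4] M [ 0.02 -0.03  0.01] 39.6 60.7
```

Run:
```python
from h import *
for a in(15,25,35,45,55,65,72):
    ctrl.goto([x,y,60+4*np.radians(a)],[180,0,90+a]);ctrl.wait(.05);o=s()
    if abs(o["moment"][2])>.5: print("stop");break
o=ctrl.get_obs();cv2.imwrite("pics/sd1.png",cv2.resize(viewer.get_image("side")[130:280,170:370,::-1],(800,600)))
```

```text
9.46 [508.8  15.5  61. ] [180.    0.  104.8] F [-0.5 -1.   4. ] M [-0.   -0.17 -0.  ] 38.5 60.5
9.8 [508.9  15.6  61.8] [180.    0.  114.8] F [ 0.7 -0.7  3.8] M [ 0.05 -0.25  0.02] 38.9 60.5
10.14 [508.6  15.6  62.5] [180.   -0.  124.7] F [0.1 0.5 3.6] M [ 0.07 -0.12 -0.02] 39.1 60.6
10.48 [508.7  15.6  63.2] [180.   -0.  134.7] F [0.1 0.9 4.8] M [ 0.11 -0.14  0.02] 39.1 60.7
10.82 [508.7  15.5  63.9] [-180.    -0.   144.7] F [0.9 0.1 4.6] M [ 0.03 -0.07  0.01] 39.3 60.7
11.17 [508.6  15.5  64.6] [-180.    -0.   154.7] F [ 0.6 -0.7  5.9] M [-0.03 -0.06  0.02] 39.1 60.7
11.47 [508.7  15.4  65.1] [-180.    -0.   161.6] F [-0.1 -1.2  6.7] M [-0.12 -0.1   0.01] 39.3 60.7
```

View pics/sd1.png

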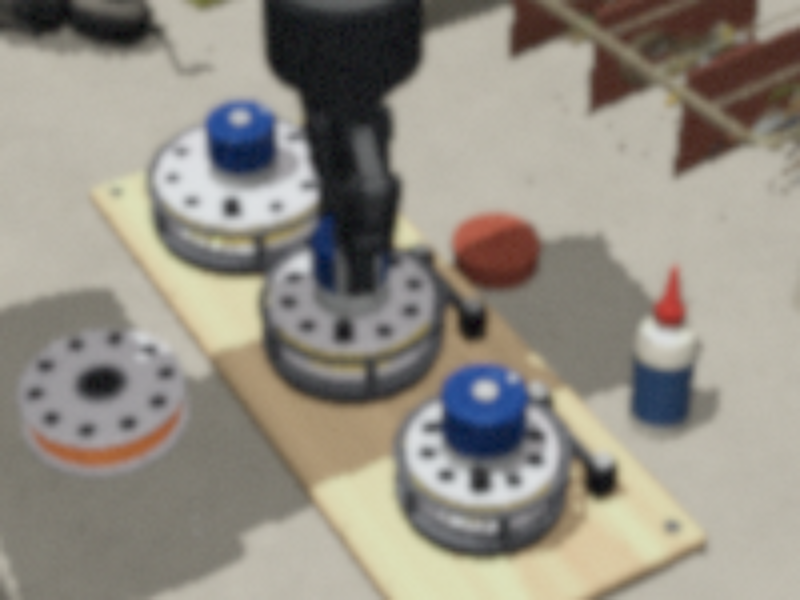

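The fingers are on the middle cap, which turned 72° with almost no moment, so it should be free. The neighbours, spool, tin and bottle are undisturbed. I'll lift slowly and watch the force.

Run:
```python
from h import *
for z in(67,70,74):
    ctrl.move_l([x,y,z],speed=25);o=s()
    if o["wrist_force"][2]<-15: print("stuck");break
else:
    ctrl.move_l([x,y,160],speed=70);ctrl.wait(.5);s()
    cv2.imwrite("pics/sd2.png",cv2.resize(viewer.get_image("side")[100:280,170:370,::-1],(660,594)))
```

```text
11.77 [507.9  15.5  66.2] [-1.800e+02 -1.000e-01  1.618e+02] F [ 1.2 -0.4  0.2] M [-0.13 -0.22  0.02] 39.4 60.4
12.03 [508.   15.6  69.7] [-1.80e+02 -1.00e-01  1.62e+02] F [ 0.3 -0.5 -0.3] M [-0.03 -0.04 -0.04] 39.0 60.6
12.34 [508.5  15.6  74.1] [-180.   -0.  162.] F [-0.2  1.2 -0.6] M [-0.02  0.   -0.04] 39.1 60.6
14.22 [508.7  15.5 160. ] [-180.   -0.  162.] F [-0.1  0.9 -1.8] M [-0.05  0.03 -0.03] 39.0 60.6
```

View pics/sd2.png

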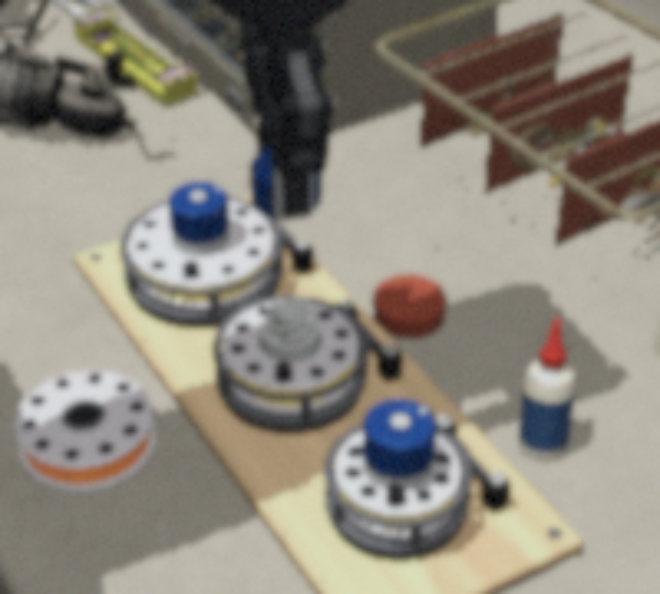

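The cap is held upright in the fingers, about 95 mm above its seat. The bare spindle of the middle reel is visible, and nothing else has moved.

```bash
python3 -c "
from station import ctrl, viewer
print(ctrl.sign_off())"
```

```text
the job is handed in; nothing more can be done
None
```

I unscrewed the middle reel's cap (it loosened anticlockwise), lifted it off and handed the job in with it held still and upright about 95 mm above its seat; the last picture shows everything else where it was.

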